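# Set the reel brake through its access slot

### The arm

A 6-joint arm with a two-finger parallel gripper is mounted at the origin on the work surface. World frame = base frame: x ahead of the robot, y to its left, z up, the work surface at z = 0. Lengths are in m, angles in rad, forces in N, time in s.
With the tool pointing down it reaches from about 0.325 to 0.775 m from the base axis. Payload 5.5 kg.
Tool frame: the origin (TCP) lies between the finger pads; the fingertips stand 8 mm ahead of it and the grasp point (between the pads) lies 11 mm behind it (tcp_to_tips is the distance from the TCP to the fingertips, in m); z points along the fingers, y is the direction in which the jaws open and shut (so a half turn about z gives the same grasp; the last joint's range is limited). The gripper opens to 88 mm and grips with 3 to 60 N. Pads are 20 mm wide; open, the fingers measure 115 mm over their backs; the gripper's body (75 mm by 178 mm) begins 61 mm behind the grasp point.
Start: joints at [1.109, 0.091, 1.231, -0, 1.82, -0.057], TCP at [0.236, 0.552, 0.231] pointing down, gripper open.
Joint ranges: [-2.87, 2.87], [-0.86, 2.18], [0.17, 2.46], [-1.51, 4.65], [0.06, 2.69], [-2.65, 2.65]. Speed limits (rad/s): [2.57, 2.57, 3.01, 3.14, 3.14, 3.14].

### API

Orientations are given as a unit quaternion [w, x, y, z].
In Python, from bench import * gives the robot as it stands. Calls block until the motion is done:
- move_to(position, orientation): joint-space move of the TCP to a pose.
- move_l(position, speed=0.15, orientation=None): straight line of the TCP; orientation=None keeps the orientation; speed is the mean speed in m/s.
- movej(angles): joint-space move.
- gripper_open() and close(): open the fingers fully, or close them until they stop; the grip force is fixed at half the most.
- hold(seconds).
- inverse_kinematics(position, orientation): joint angles nearest the present ones, or None.
- state(): the state.
- get_image(name): name is "side" or "top"; returns a dict with "frame" (400x640x3 uint8, blue, green, red), "depth" (400x640 float32, m along the optical axis (not along the pixel's ray), 0 where there is no reading), "camera_matrix" (3x3 intrinsics, pixels), "k1" (the pictures are not rectified: a ray, as slopes to the right and down, at radius r is drawn at 1 + k1 r^2 times it, then the intrinsics apply), "view" (4x4, takes a point from world to camera coordinates). Camera axes: x right, y up, looking along -z (the intrinsics and any distortion apply to the point x, -y, -z); pixel columns grow to the right and rows downward; lengths in m; the calibration is good to about 2 mm. A picture is of the moment at which its call begins.
A pose or a line that the arm cannot do raises IKError and nothing moves.
- job_done(): hands the job in, once; it reports no verdict.
The state is a dict: "time": time; "joint_pos": joint angles; "dq": joint speeds; "joint_torque": joint torques, N m; "ee_pos": TCP position; "ee_rot": TCP orientation; "ft_force": force on the tool from outside, world axes, zero at the start; "moment": the same for the moment, N m; "finger_gap": finger opening in m.
Only numpy, scipy, OpenCV 4.12 (cv2) and the standard library are available. Lean on these libraries where they do the work, as an engineer would, in place of code of your own. Each camera call takes 0.05 s, during which the arm holds its last target.

### The job

Take the adjuster tool from its stand, put its pin down through the slot in the top of the reel brake unit and push the star wheel inside round, tooth by tooth, the way the arrow points, until you feel the brake bite and the push clearly stiffens. Work gently and do not over-tighten or force anything; then put the tool back upright in its stand and leave the other things on the table alone.

Things in the scene. Friction and masses are not known exactly. Their poses are not given: they have to be found in the camera images.
- brake_unit: Fixed orange box with a grey top plate 4 mm thick, 110 (x) x 120 (y) x 85 mm high, on a tray that carries an empty grey reel on its +x side. Origin: underside centre of the orange box, right under the upright axle of the star wheel inside; z up. A black arrow on the top, 20 mm from the slot, points along +y.
- slot (a point): Middle of the access slot at the top face: the unit's x = -32, y = 0, z = 85 mm; axes as the unit's. Slot 10 mm wide (x), 32 mm long (y): a pin can turn the wheel little more than one tooth (about 17 mm here) at a go, then must come up and go down behind the next tooth. Pushing the teeth along +y tightens.
- wheel_axle (a point): On the star wheel's upright axle at mid tooth height: the unit's x = 0, y = 0, z = 68 mm; axes as the unit's. The steel wheel lies flat: 12 teeth 30 degrees apart, 4 mm wide, reaching 16 to 40 mm from the axle, tops 11 mm and undersides 23 mm below the top face. Unloaded it needs about 4 N at the slot to turn and stays where it is left.
- slot_start (a point): End of the slot on its -y side, at the top face, 16 mm from the slot's middle; axes as the unit's. Where the teeth stand at first differs each time and is not measured: a pin put down either drops between two teeth (15 mm below the face and deeper, clear for 30 mm below the teeth) or lands on a tooth 11 mm down and must be lifted and shifted.
- reel (a point): Middle of the empty reel's top flange, 140 mm from the unit's origin along its +x, 66 mm high; reel 150 mm across, its axle end 78 mm high; fixed, nothing to do there.
- brake_shoe (a joint): Press of the hidden brake shoe, rad of wheel turn (0.01 rad = 0.32 mm at the slot); 0 until the wheel meets it, 1 to 3 teeth from the start, different each time. The push at the slot then rises by about 1.9 N per mm on top of 4 N. Set from 0.02 (5 N), best near 0.05 (7 N), over-tight above 0.14 (12 N). Let go, it keeps at most about 0.07.
- adjuster: Loose hand tool, 0.12 kg: a black square handle 22 x 22 x 50 mm with a round steel pin, 5 mm thick and 42 mm long, straight down from its middle. Origin: the pin's tip; z along the tool towards the handle, which spans z = 42 to 92 mm; x and y square to the handle's flats. It starts upright in the stand.
- adjuster_handle (a point): Middle of the adjuster's handle, 67 mm from the pin's tip.
- stand: Fixed aluminium block, 64 x 64 x 55 mm high, with one upright through hole 14 x 14 mm in its middle; the tool stands with its pin in the hole and its handle's underside resting on the block's top, pin tip 13 mm above the table. Origin: underside centre, z up.
- wipe_jar: Closed jar, 64 mm wide and 75 mm high; bystander. Origin under its centre.
- power_meter: Black hand meter 150 x 75 x 30 mm lying flat; bystander. Origin under its centre.
- notebook: Blue notebook 210 x 148 x 12 mm lying flat; bystander. Origin under its centre.
Mind the look-alikes: they are no part of the job. What is shaped like the stand but blue or pink is not meant.

How it is judged:
On the way, in this order (a step that is already met when the one before it is completed fails the run):
1. the pin is down through the slot, among the teeth (z of adjuster in the frame of slot below -0.012 m and x of adjuster in the frame of slot between -0.007 and 0.007 m and y of adjuster in the frame of slot between -0.018 and 0.018 m), for 0.1 s.
2. the brake bites: the shoe is pressed in by the star wheel (value of joint brake_shoe above 0.02 rad), for 0.1 s.
At the end, for the whole second after the job is handed in: The brake shoe stays pressed in by at least 0.02 rad; the adjuster is back upright (within 7 degrees) in its stand, its tip within 6 mm of the hole's middle, handle down on the block within 4 mm, at rest (value of joint brake_shoe above 0.02 rad and horizontal distance between adjuster and stand below 0.006 m and angle between adjuster's own z axis and vertical below 0.12 rad and z of adjuster in the frame of stand below 0.017 m and linear speed of adjuster below 0.02 m/s); the robot touches nothing.
It fails at once if the brake is over-tightened (shoe pressed in by more than 0.14 rad) (value of joint brake_shoe above 0.14 rad).
It fails at once if the tool is forced against the unit or its wheel (over 25 N) (contact force between adjuster and brake_unit above 25 N).
It fails at once if the gripper or arm pushes the brake unit (over 15 N) (contact force between any of the fingers, the arm and brake_unit above 15 N).
It fails at once if another thing on the table is moved by more than 20 mm (distance of any of wipe_jar, power_meter, notebook from where it was at the start of the episode above 0.02 m).
It also fails if it takes over 61 s, if anything falls off the work surface, if the arm or the gripper's body presses on something with over 40 N, if the wrist force passes 120 N, or if a joint passes its speed limit or range.

## Working session

There is one attempt and no reset: what is moved stays moved. The work goes in short steps, each a Python script; the robot and the scene stay as the last script left them, time stands still between calls to the robot, and variables do not carry over. Pictures are saved under pics/ and viewed, and the job is handed in when it is done.

```bash
ls; mkdir -p pics
python3 - <<'E'
from bench import *
import cv2,numpy as np
for n in("top","side"):
    d=get_image(n); cv2.imwrite(f"pics/{n}0.png",d["frame"]); np.savez(f"{n}0.npz",**d)
    print(n,d["camera_matrix"],d["k1"],d["view"])
s=state();print(s)
E
```

```text
pics
top [[385.98402337   0.         323.69074408]
 [  0.         385.98402337 199.8580665 ]
 [  0.           0.           1.        ]] 0.0049820391499648346 [[-0.00572441 -0.99975741  0.02126866  0.02013891]
 [ 0.99575975 -0.00374612  0.09191569 -0.54630803]
 [-0.09181372  0.02170464  0.99553963 -1.32656545]
 [ 0.          0.          0.          1.        ]]
side [[460.72784301   0.         318.72017127]
 [  0.         460.72784301 202.20118048]
 [  0.           0.           1.        ]] 0.013972496590880514 [[ 0.94589112 -0.32447932 -0.00177708 -0.48343376]
 [ 0.23100867  0.66954821  0.70593214 -0.20940503]
 [-0.22787054 -0.66814547  0.70827724 -1.26930774]
 [ 0.          0.          0.          1.        ]]
{'time': 0.1, 'joint_pos': array([ 1.10931777e+00,  9.18262721e-02,  1.23173379e+00,  5.20764566e-06,
        1.81980575e+00, -5.66920448e-02]), 'dq': array([ 0.00108607, -0.00222933, -0.00277308, -0.00132411, -0.00071563,
        0.00051117]), 'joint_torque': array([ 1.73314620e-03, -4.47860062e+01, -4.07566917e+01,  6.99438807e-02,
        2.84476677e-02, -8.73901877e-05]), 'ee_pos': array([0.23618081, 0.55129584, 0.22961226]), 'ee_rot': array([-2.29579061e-04,  2.01013603e-01,  9.79588049e-01, -8.56345528e-04]), 'ft_force': array([-0.59937471,  0.53173324,  0.85306921]), 'moment': array([ 0.00688001, -0.01993507,  0.00554078]), 'finger_gap': 0.08792623624443605}
```

View pics/top0.png

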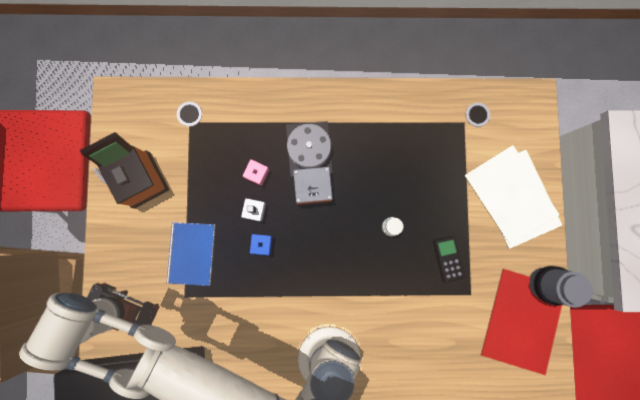

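View pics/side0.png

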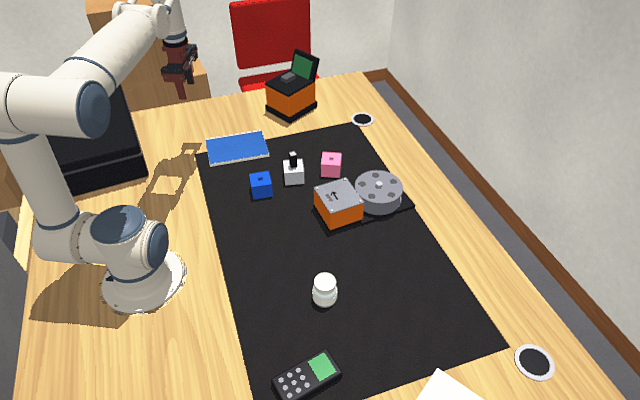

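The candidates in the top view are the stands at (255,172) pink, (253,209) white/aluminium with the black handle on it, and (261,245) blue. The aluminium one fits, because it is bare metal and holds the tool. I'll confirm with crops.

Run:
```python
import cv2,numpy as np
a=cv2.imread("pics/top0.png");b=cv2.imread("pics/side0.png")
A=cv2.resize(a[115:265,225:345],None,fx=4.8,fy=4.8*1,interpolation=cv2.INTER_CUBIC)[:600]
A=cv2.resize(a[120:220,235:345],None,fx=6,fy=6,interpolation=cv2.INTER_CUBIC)
B=cv2.resize(b[145:235,275:405],None,fx=6,fy=6,interpolation=cv2.INTER_CUBIC)
cv2.imwrite("pics/topc.png",A);cv2.imwrite("pics/sidec.png",B)
```

```text
(no output)
```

View pics/topc.png

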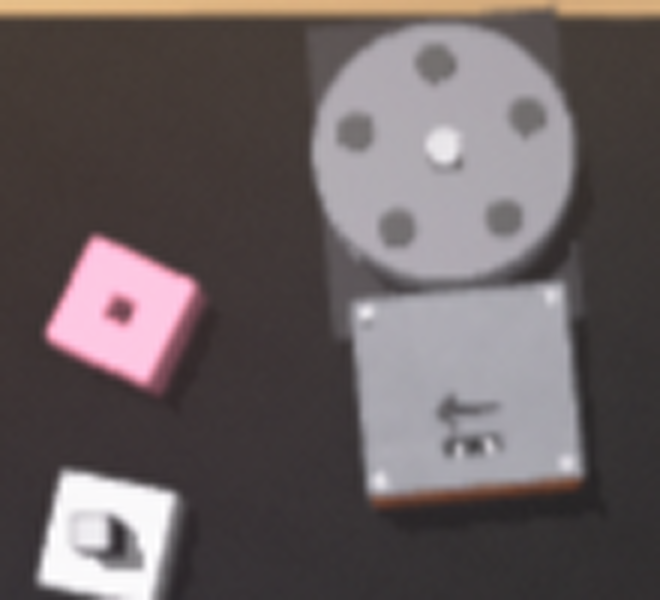

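View pics/sidec.png

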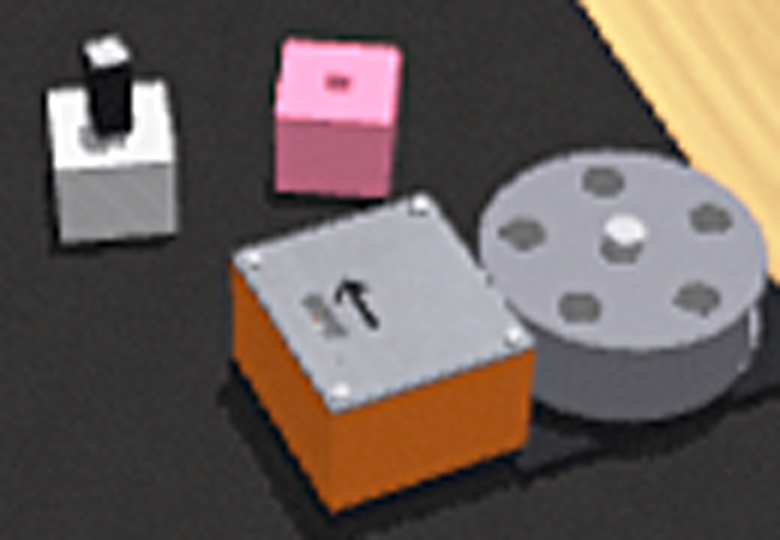

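The crops confirm it: the aluminium block with the black-handled tool is at top (253,209) and side (293,170). The arrow at top (312,188) points image-left, roughly world +y. The slot is at about (313.5,194), and two bright teeth show inside it. Next I'll measure positions.

```bash
cat > h.py <<'E'
import numpy as np,cv2
def ray(d,uv):
    K=np.array(d["camera_matrix"]);k=float(d["k1"]);V=np.array(d["view"])
    x=(uv[0]-K[0,2])/K[0,0];y=(uv[1]-K[1,2])/K[1,1]
    X,Y=x,y
    for _ in range(10):
        f=1+k*(X*X+Y*Y);X,Y=x/f,y/f
    R=V[:3,:3];return -R.T@V[:3,3],R.T@np.array([X,-Y,-1.])
def onz(d,uv,z):
    c,r=ray(d,uv);return c+r*(z-c[2])/r[2]
def tri(d1,u1,d2,u2):
    c1,r1=ray(d1,u1);c2,r2=ray(d2,u2)
    s=np.linalg.lstsq(np.c_[r1,-r2],c2-c1,rcond=None)[0]
    p,q=c1+s[0]*r1,c2+s[1]*r2;return (p+q)/2,np.linalg.norm(p-q)
def proj(d,P):
    K=np.array(d["camera_matrix"]);k=float(d["k1"]);V=np.array(d["view"])
    p=V[:3,:3]@P+V[:3,3];x,y=p[0]/-p[2],-p[1]/-p[2];f=1+k*(x*x+y*y)
    return np.array([K[0,0]*x*f+K[0,2],K[1,1]*y*f+K[1,2]])
E
python3 - <<'E'
from h import *
for n,roi in(("top",(240,195,270,225)),("side",(278,145,310,190))):
    d=np.load(n+"0.npz");f=d["frame"]; x0,y0,x1,y1=roi
    c=f[y0:y1,x0:x1];m=(c.min(2)>205).astype(np.uint8)
    ct=max(cv2.findContours(m,0,2)[0],key=cv2.contourArea)+np.array([x0,y0])
    r=cv2.minAreaRect(ct);print(n,r)
    if n=="top":
        bx=cv2.boxPoints(r);P=[onz(d,p,.055) for p in bx];print(np.round(P,4),"c",np.mean(P,0))
        print([np.linalg.norm(P[i]-P[i-1]) for i in range(4)])
# plate mask
for n,roi in(("top",(290,164,336,206)),("side",(310,172,368,218))):
    d=np.load(n+"0.npz");f=d["frame"]; x0,y0,x1,y1=roi
    c=f[y0:y1,x0:x1].astype(int);print(n,c[20,10],c[10,25])
    print(c[:,20].tolist()[::2] if n=="top" else "")
E
```

```text
top ((252.18821716308594, 209.15292358398438), (18.65601921081543, 18.439090728759766), 12.52880859375)
[[0.4892 0.2989 0.055 ]
 [0.5506 0.2862 0.055 ]
 [0.5365 0.2242 0.055 ]
 [0.4752 0.2372 0.055 ]] c [0.5128585 0.2616458 0.055    ]
[np.float64(0.06328923060839652), np.float64(0.06263129315341344), np.float64(0.06357635361031873), np.float64(0.06263422525317514)]
side ((292.9382629394531, 165.69705200195312), (12.578226089477539, 19.40421485900879), 85.60128784179688)
top [175 168 169] [178 170 172]
[[178, 170, 175], [138, 132, 136], [135, 130, 132], [179, 172, 173], [179, 171, 173], [179, 171, 173], [179, 170, 172], [179, 172, 173], [179, 171, 172], [175, 168, 169], [172, 165, 167], [121, 115, 118], [96, 92, 96], [126, 121, 123], [135, 128, 131], [109, 106, 108], [160, 154, 154], [177, 170, 170], [169, 162, 165], [56, 69, 106], [42, 41, 47]]
side [183 174 173] [186 177 176]
```

Run:
```python
from h import *
T=np.load("top0.npz");S=np.load("side0.npz")
cv=lambda p,o:(np.array(p)+.5)/6-.5+np.array(o)
# screws  order: (+x+y),(+x-y),(-x+y),(-x-y)
t=[cv(p,(235,120)) for p in[(366,313),(551,296),(380,480),(567,463)]]
s=[cv(p,(275,145)) for p in[(420,206),(516,337),(255,260),(340,390)]]
def spot(d,p):
    g=d["frame"].astype(float).min(2);x,y=np.round(p).astype(int)
    w=g[y-2:y+3,x-2:x+3].copy();w=np.clip(w-190,0,None);yy,xx=np.mgrid[y-2:y+3,x-2:x+3]
    return np.array([(w*xx).sum(),(w*yy).sum()])/w.sum() if w.sum()>0 else p
t=[spot(T,p) for p in t]; s=[spot(S,p) for p in s]
Pt=np.array([onz(T,p,.086) for p in t]);Ps=np.array([onz(S,p,.086) for p in s])
print(np.round(Pt,4),Pt.mean(0),"\n",np.round(Ps,4),Ps.mean(0))
for a,b in zip(t,s): print(tri(T,a,S,b))
for P in(Pt,Ps):
    vx=P[0]+P[1]-P[2]-P[3];vy=P[0]+P[2]-P[1]-P[3];print(np.degrees([np.arctan2(vx[1],vx[0]),np.arctan2(-vy[0],vy[1])]),np.linalg.norm(vx)/2,np.linalg.norm(vy)/2)
# handle top, two views
print("handle",tri(T,cv((93,530),(235,120)),S,cv((106,49),(275,145))))
print("stand side",[onz(S,cv(p,(275,145)),.055) for p in[(47,90),(166,80),(178,154),(55,168)]])
# reel axle
print("axle",tri(T,cv((444,144),(235,120)),S,cv((625,230),(275,145))))
# plate mask
hsv=cv2.cvtColor(T["frame"],cv2.COLOR_BGR2HSV)
m=np.zeros((400,640),np.uint8);m[166:204,290:336]=((T["frame"].min(2)>100)&(hsv[...,1]<60))[166:204,290:336]
m[:168]=0
ct=max(cv2.findContours(m,0,2)[0],key=cv2.contourArea);r=cv2.minAreaRect(ct);print(r);P=np.array([onz(T,p,.085) for p in cv2.boxPoints(r)]);print(np.round(P,4),P.mean(0))
f=T["frame"][185:200,305:322].min(2);print(f)
```

```text
[[0.6366 0.113  0.086 ]
 [0.6456 0.0096 0.086 ]
 [0.5419 0.1052 0.086 ]
 [0.5515 0.0013 0.086 ]] [0.59390052 0.05727643 0.086     ] 
 [[6.350e-01 1.127e-01 8.600e-02]
 [6.439e-01 8.900e-03 8.600e-02]
 [5.405e-01 1.031e-01 8.600e-02]
 [5.500e-01 2.000e-04 8.600e-02]] [0.59234935 0.05621592 0.086     ]
(array([0.6360146 , 0.11317187, 0.08543204]), np.float64(0.0014483225537216926))
(array([0.64506881, 0.00975092, 0.08499825]), np.float64(0.0013587865398242878))
(array([0.54171917, 0.10542832, 0.08357665]), np.float64(0.0008579748352112962))
(array([0.5510731 , 0.00144591, 0.08452348]), np.float64(0.0011947892321031272))
[4.84101195 5.10803601] 0.09472241387034865 0.10403069912609032
[5.5536777  5.08519932] 0.09470431761466541 0.10371141638422318
handle (array([0.51189998, 0.26020424, 0.10798457]), np.float64(0.0027055883220720948))
stand side [array([0.48574854, 0.30010166, 0.055     ]), array([0.55108372, 0.28675693, 0.055     ]), array([0.53836561, 0.2246985 , 0.055     ]), array([0.47199698, 0.2354582 , 0.055     ])]
axle (array([0.73333835, 0.06949789, 0.07582337]), np.float64(0.00
[... 627 characters left out ...]
161 146 130 121 145 159 162 161 161 162 163 164 165 165 166]
 [167 165 164 162 153 131 149 161 162 160 160 159 159 160 164 165 166]
 [167 166 166 163 148 128 137 136 133 128 136 136 125 144 160 166 168]
 [168 169 168 153 118 101 123 106  91  89 131 176 126 132 159 166 168]
 [171 171 169 148 100 106 172 121  78  76 119 199 157 134 158 168 168]
 [170 171 170 158 114 123 185 140 110 117 131 178 167 156 165 169 169]
 [169 170 170 166 151 154 174 160 151 155 157 166 167 167 168 170 169]
 [167 168 169 168 167 167 171 168 167 166 167 168 168 168 169 168 168]
 [166 168 169 169 169 170 170 169 168 167 168 168 167 169 168 168 168]
 [165 166 168 168 169 168 168 166 166 165 164 163 163 164 164 163 163]]
```

```bash
cat >> h.py <<'E'
def down(jaw_deg):  # pointing down, jaw (tool y) along this world direction
    # q=(0,c,s,0): tool y=(sin2a,-cos2a) -> direction 2a-90
    a=np.radians(jaw_deg+90)/2
    return np.array([0,np.cos(a),np.sin(a),0])
STAND=np.array([.5123,.2615]);SY=-11.7
UC=np.array([.5931,.0567]);UY=5.1
uy=np.radians(UY);RU=np.array([[np.cos(uy),-np.sin(uy)],[np.sin(uy),np.cos(uy)]])
def unit(x,y):return UC+RU@np.array([x,y])
E
python3 - <<'E'
from bench import *
from h import *
q=down(SY+90)
for p in[(*STAND,.066),(*STAND,.17)]:print(inverse_kinematics(p,q),inverse_kinematics(p,-q))
print(inverse_kinematics((*unit(-.032,0),.16),down(95.1)),inverse_kinematics((*unit(-.032,0),.16),down(78.3)))
move_to(np.array([.512,.261,.17]),q)
move_l(np.array([.512,.261,.066]),speed=.1)
s=state();print(s["time"],s["ee_pos"],s["ft_force"],s["finger_gap"])
d=get_image("side");cv2.imwrite("pics/s1.png",cv2.resize(d["frame"][100:230,240:400],None,fx=5,fy=4.6)[:600])
E
```

```text
[ 4.12820869e-01  5.52919445e-02  1.56043333e+00 -4.44089210e-16
  1.52586738e+00 -9.53771935e-01] [ 4.12820869e-01  5.52919445e-02  1.56043333e+00 -4.44089210e-16
  1.52586738e+00 -9.53771935e-01]
[ 4.12820869e-01  2.04785030e-02  1.41095461e+00 -4.44089210e-16
  1.71015954e+00 -9.53771935e-01] [ 4.12820869e-01  2.04785030e-02  1.41095461e+00 -4.44089210e-16
  1.71015954e+00 -9.53771935e-01]
[ 3.53260206e-02 -8.99417001e-03  1.45819546e+00 -4.44089210e-16
  1.69239136e+00 -1.62448210e+00] [ 3.53260206e-02 -8.99417001e-03  1.45819546e+00 -4.44089210e-16
  1.69239136e+00 -1.33126678e+00]
2.7917 [0.51252606 0.26122771 0.06704504] [ 0.08003794  0.85316635 -0.04248787] 0.08781875864431417
```

View pics/s1.png

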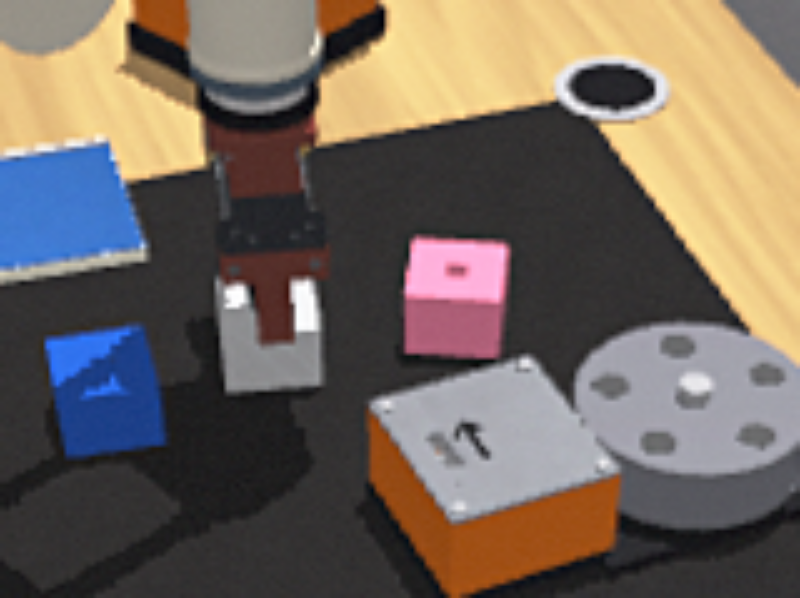

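The open fingers straddle the tool in the aluminium stand, with the near finger in front of the block at about (275,320) in the crop. Now I'll grasp, lift, and hover over the slot.

Run:
```python
from bench import *
from h import *
close();s=state();print(s["time"],s["ee_pos"],s["ft_force"],s["finger_gap"])
p=s["ee_pos"];np.save("grasp.npy",np.r_[p,s["ee_rot"]])
move_l(np.array([.512,.261,.16]),speed=.15)
s=state();print(s["time"],s["ee_pos"],s["ft_force"],s["finger_gap"])
move_to(np.array([*unit(-.032,0.0),.155]),down(UY+90))
s=state();print(s["time"],s["ee_pos"],s["ft_force"],s["finger_gap"])
for n in("top","side"):
    d=get_image(n);np.savez(n+"2.npz",**d)
    c=proj(d,np.array([*unit(-.032,0),.11]));x,y=np.round(c).astype(int);print(n,x,y)
    cv2.imwrite(f"pics/{n}2.png",cv2.resize(d["frame"][y-30:y+30,x-40:x+40],None,fx=10,fy=10,interpolation=cv2.INTER_CUBIC))
```

```text
3.8667 [0.51202144 0.26092422 0.06597578] [-0.15715726 -0.87323737  0.62175547] 0.021893047503548712
4.6417 [0.51159853 0.26082998 0.15871604] [-0.85364999 -0.50157178 -2.32546249] 0.021854735111038102
5.5 [0.56084663 0.05453024 0.15413753] [ 0.91178926  0.26339339 -2.09453946] 0.02193142495809032
top 313 193
side 329 191
```

View pics/top2.png

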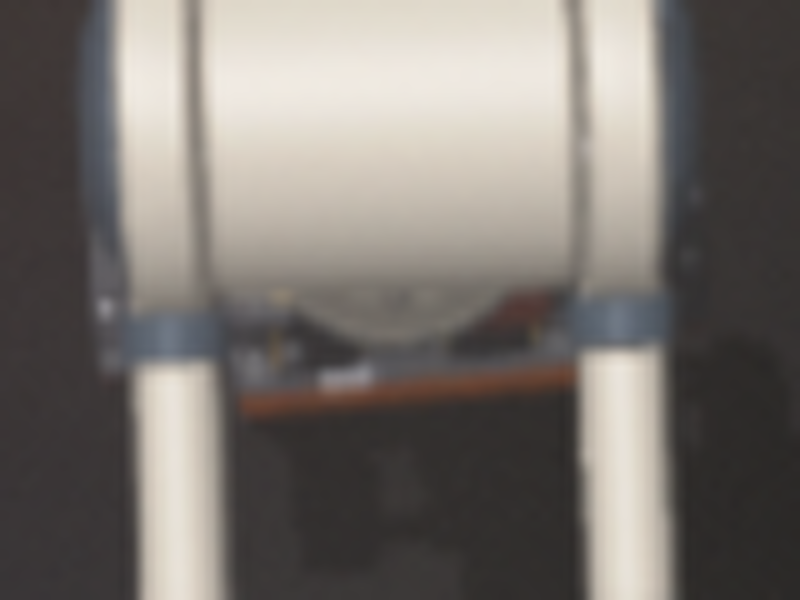

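View pics/side2.png

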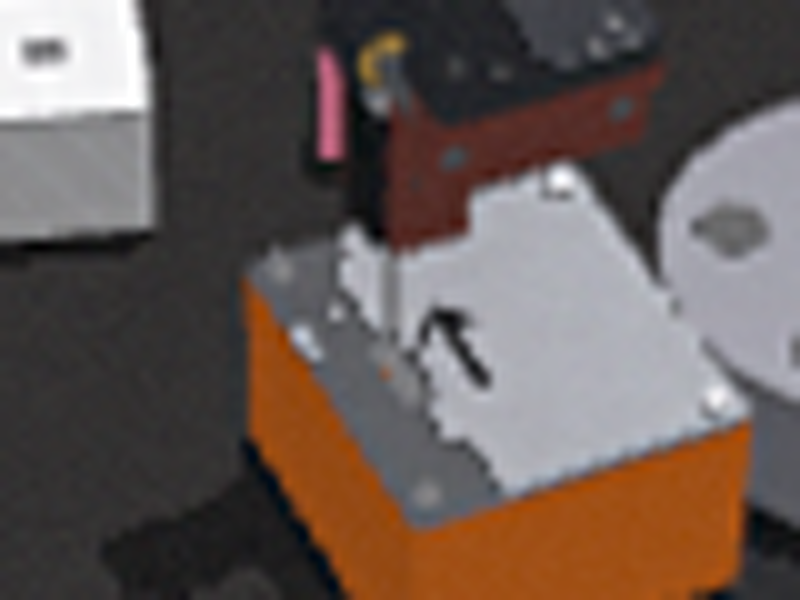

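Run:
```python
from h import *
T=np.load("top0.npz");S=np.load("side0.npz")
ax=np.array([.946,-.324])
print("slot pred top",proj(T,np.array([*unit(-.032,0),.085])),"side",proj(S,np.array([*unit(-.032,0),.085])))
for y in(-.016,.016):print(y,proj(T,np.array([*unit(-.032,y),.085])),proj(S,np.array([*unit(-.032,y),.085])))
tip=np.array([.56085,.05453,.1011]);print("tip pred side",proj(S,tip), "pin top",proj(S,tip+[0,0,.03]))
f=np.load("side2.npz")["frame"]
print("pin rows");
for r in range(186,200):print(r,f[r,321:336].min(1))
g=S["frame"]
print("slot side0");
for r in range(190,205):print(r,g[r,322:338].min(1))
# teeth y in top at z=.074
for u in(311.0,316.2):
    P=onz(T,(u,194.2),.074)[:2];print("tooth",RU.T@(P-UC))
```

```text
slot pred top [313.20459359 193.83965767] side [328.72007347 196.72927296]
-0.016 [317.96310022 193.40120799] [330.99916697 200.18452241]
0.016 [308.44253048 194.27842437] [326.47502327 193.32558981]
tip pred side [328.59689368 192.71666466] pin top [328.73523803 185.28821984]
pin rows
186 [ 95  87 111 165 180 156 135  85 130 131 174 178 179 176 170]
187 [ 93  83 173 176 172 175 133 127 173 178 175 172 172 169 169]
188 [ 92  85 173 178 171 174 131 123 168 173 168 171 171 168 168]
189 [ 93  86 152 179 175 177 132 121 166 171 175 169 170 170 172]
190 [ 89  88  82 148 177 179 131 122 166 172 174 165 175 175 174]
191 [ 89 125  96  75 171 184 132 122 169 173 168 128 152 157 167]
192 [ 89 165 116  84 158 185 135 127 170 181 133  50  26  43 105]
193 [ 90  88  91  90  83 154 133 126 173 175  73  93  45  25  90]
194 [ 90  90  94  94  89  89 114  88 169 153  53 174 100  44 156]
195 [ 98  93  93  93  93 108 116 108 156 134 105 172 148  58  69]
196 [111  92  95  94  97 118 126 128  92  76 170 182 182 128  36]
197 [ 88  93  96  98  93  98 112 127 111  86 146 172 174 185  88]
198 [ 89  91  93  94 
[... 535 characters left out ...]
5 184]
196 [178 180 180 178 140 123 121 118 166 184 179 188 130  37 145 184]
197 [179 177 180 184 166 123 121 102 135 172 177 176 186  92  31 150]
198 [181 178 176 177 182 142 143 125 118 156 174 176 181 144  55  61]
199 [176 180 176 177 182 192 184 132 117 112 152 170 179 186 126  84]
200 [162 178 178 179 180 180 164 131 127 113 126 170 177 181 184 185]
201 [106 172 180 178 181 181 183 156 160 163 162 174 175 175 178 178]
202 [ 25 163 181 179 181 179 182 183 184 181 180 179 179 176 177 178]
203 [  2  99 164 179 183 178 180 181 181 178 179 180 179 176 178 178]
204 [ 11  34 105 173 183 180 178 180 178 169 175 178 180 177 178 177]
tooth [-0.03134214  0.00747475]
tooth [-0.03296259 -0.01000214]
```

Run:
```python
from bench import *
from h import *
q=down(UY+90)
move_l(np.array([*unit(-.0288,0.0),.144]),speed=.08,orientation=q)
hold(.2)
s=state();print(s["time"],s["ee_pos"],s["ft_force"],s["finger_gap"])
d=get_image("side");np.savez("side3.npz",**d);f=d["frame"]
for r in range(184,203):print(r,f[r,321:336].min(1))
print(proj(d,s["ee_pos"]-[0,0,.053]))
cv2.imwrite("pics/side3.png",cv2.resize(f[165:215,300:360],None,fx=12,fy=12,interpolation=cv2.INTER_CUBIC))
# stand hole via side
P=f[150:185,270:310]
```

```text
6.0917 [0.56447471 0.05430563 0.14419956] [-0.8183611   0.07167949 -1.64247552] 0.022397836286660033
184 [ 59  60  78 105  52  16  17  21  38  42  40  39  40  41  36]
185 [89 98 93 95 93 41 15 21 34 38 39 40 36 34 31]
186 [ 99  96  89 118 155  85  17  18  33  40  34  36  32  23  57]
187 [ 93  94  89 152 187 143  67  36  28  29  23  57  57  94 130]
188 [ 92  94  91  82 168 186 143  99  69  54  98 130 132 171 179]
189 [ 93  93  92  87 151 180 186 145 115 125 177 182 178 175 174]
190 [ 94  92  92  88  81 145 179 142 121 169 179 168 177 176 173]
191 [ 88  90  88 124  96  76 171 143 137 169 170 128 149 158 167]
192 [124  95  85 187 119  84 153 138 164 183 135  51  24  42 103]
193 [191 112  83 162 113  87  83 122 129 161  71  98  46  30  89]
194 [186 140  94  86  91  95  99 112 114  74  25 182 101  47 157]
195 [165 174 113  90  93 111 118 125 117  82  58 176 151  57  71]
196 [ 82  88  91  92 100 118 126 128 108  93  88 155 187 132  36]
197 [ 88  91  94  97  91 101 113 126 114  94  86  81 146 185  89]
198 [ 89  92  93  96  94  93  74 119 126 114  89  81  72 167 144]
199 [ 87  93  94  95  94  93  95 115 123 130  97  94 113 170 186]
200 [ 43  92  92  92  95  94  91 102 120 123 108 118 176 178 178]
201 [ 22  84  90  93  95  96  96  92 108 107 104  87 148 176 178]
202 [  7  38  90  91  93  94  94  95  94  92  91  89  83 147 177]
[329.72520498 194.88984105]
```

View pics/side3.png

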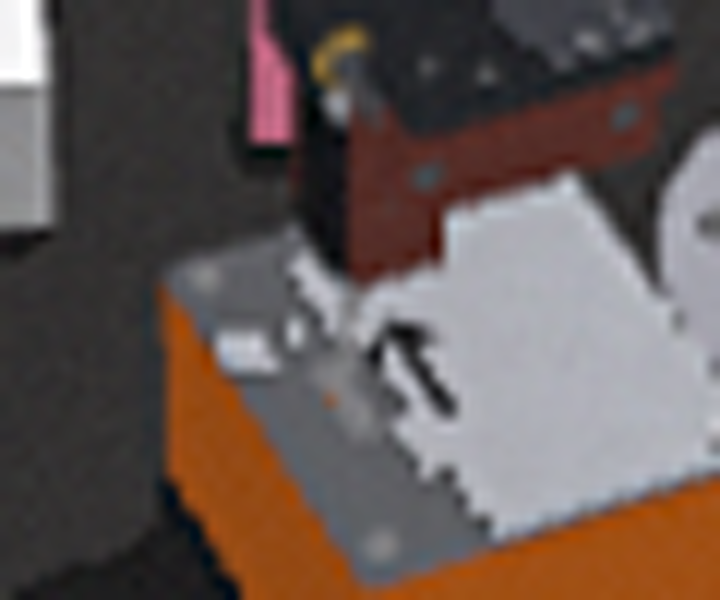

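```bash
cat > mv.py <<'E'
from bench import *
from h import *
Q=down(UY+90)
def F():
    return np.mean([state()["ft_force"] for _ in range(1)],0)
def uf(f): # force in unit axes
    return np.r_[RU.T@f[:2],f[2]]
def tcpu(p): return np.r_[RU.T@(p[:2]-UC),p[2]]
def lower(x,y,z0,z1,step=.001,lim=3.0,speed=.02):
    """lower at unit xy; stop on upward force"""
    b=None
    z=z0
    while z>z1+1e-6:
        z=max(z-step,z1)
        move_l(np.array([*unit(x,y),z]),speed=speed)
        s=state();f=uf(s["ft_force"])
        if b is None:b=f
        if f[2]-b[2]>lim:
            print("contact z",z,tcpu(s["ee_pos"]),f-b,s["time"]);return z,b
    print("reached",tcpu(s["ee_pos"]),f-b,s["time"]);return z,b
E
python3 - <<'E'
from mv import *
print(lower(-.0288,0,.144,.116,step=.002))
E
```

```text
reached [-2.89194236e-02  9.59958345e-06  1.15772099e-01] [ 0.90197949  0.10569174 -0.45145483] 9.6417
(0.116, array([-0.49169337,  0.46384454, -2.07063355]))
```

```bash
cat >> mv.py <<'E'
def favg(n=5):
    fs=[]
    for _ in range(n):
        hold(.012);fs.append(uf(state()["ft_force"]))
    return np.mean(fs,0)
def push(x,y0,y1,z,b,step=.001,stop=6.3,speed=.02):
    y=y0;L=[]
    while y<y1-1e-6:
        y=min(y+step,y1)
        move_l(np.array([*unit(x,y),z]),speed=speed)
        f=favg(4)-b;s=state();L.append((y*1e3,tcpu(s["ee_pos"])[1]*1e3,-f[1],f[0],f[2]))
        if -f[1]>stop:break
    for l in L:print(np.round(l,2))
    print("t",s["time"],"gap",s["finger_gap"])
    return y,L
E
python3 - <<'E'
from mv import *
b=favg(8);print(b);np.save("b.npy",b)
push(-.0288,0,.012,.116,b,step=.0015)
E
```

```text
[-0.00978395  0.08038506 -1.62084099]
[ 1.5   1.21  2.42 -0.06 -0.69]
[ 3.    2.43  4.55  0.67 -0.16]
[ 4.5   4.23  5.02  1.67 -0.25]
[6.   5.95 4.31 1.35 0.12]
[ 7.5   7.54  4.3   0.96 -0.1 ]
[9.   9.07 4.27 0.56 0.38]
[10.5  10.56  4.69  0.67  0.91]
[12.   12.06  3.84 -0.1   0.58]
t 11.975 gap 0.021952262072909227
```

```bash
cat >> mv.py <<'E'
def nxt(x,yb,yn,z,zup=.134):
    p=state()["ee_pos"]
    move_l(np.array([*unit(x,yb),z]),speed=.05)
    move_l(np.array([*unit(x,yb),zup]),speed=.06)
    move_l(np.array([*unit(x,yn),zup]),speed=.06)
    return lower(x,yn,zup,z,step=.002,lim=2.5,speed=.03)
E
python3 - <<'E'
from mv import *
z,b=nxt(-.0288,.008,-.010,.116)
if z<.1165:
    b=favg(8);print(b);np.save("b.npy",b)
E
```

```text
reached [-0.02890313 -0.00998666  0.11578183] [ 0.19337335 -0.87802889 -0.88004596] 15.375
[ 0.23643585 -0.03280613 -1.28054029]
```

Run:
```python
from mv import *
b=np.load("b.npy")
push(-.0288,-.010,.012,.116,b,step=.001,stop=5.9)
```

```text
[-9.   -8.98  0.12 -0.09 -0.41]
[-8.   -7.96  0.09 -0.63 -0.33]
[-7.   -6.95  0.25 -0.3  -0.32]
[-6.   -5.98 -0.74 -0.16 -0.3 ]
[-5.   -5.2   1.26 -0.23 -0.07]
[-4.   -4.62  3.96 -0.53 -0.11]
[-3.   -3.12  4.15 -0.61 -0.3 ]
[-2.   -1.88  4.09 -0.63 -0.54]
[-1.   -0.85  3.99 -0.17 -0.79]
[ 0.    0.1   3.84  0.1  -0.74]
[ 1.    1.08  3.85  1.39 -1.08]
[ 2.    2.    4.03  1.5  -1.32]
[ 3.    3.01  4.09  1.53 -0.89]
[ 4.    4.01  4.54  1.12 -0.54]
[ 5.    5.    4.92  1.13 -0.16]
[6.   5.99 4.41 0.87 0.67]
[7.   7.04 4.51 0.7  0.33]
[ 8.    8.05  4.36  0.63 -0.37]
[ 9.    9.06  4.63  0.34 -0.08]
[10.   10.04  4.52  0.36 -0.24]
[11.   11.05  4.15 -0.07 -0.32]
[12.   12.08  4.14  0.39 -0.27]
t 21.675 gap 0.021798960680923615
```

Run:
```python
from mv import *
z,b=nxt(-.0288,.008,-.010,.116)
if z<.1165:
    b=favg(6);np.save("b.npy",b)
    move_l(np.array([*unit(-.0288,-.006),.116]),speed=.03)
    push(-.0288,-.006,.012,.116,b,step=.001,stop=5.9)
```

```text
reached [-0.0288987  -0.01001422  0.11581054] [ 0.82393252 -0.43028174  1.80024834] 25.075
[-5.   -5.22  1.25 -0.39 -0.05]
[-4.   -4.65  3.87 -0.16 -0.39]
[-3.   -3.14  4.18 -0.97  0.01]
[-2.   -1.93  3.55 -0.76 -0.06]
[-1.   -0.85  3.76 -0.23 -0.07]
[0.   0.08 4.12 0.19 0.1 ]
[ 1.    1.07  4.23  1.21 -0.2 ]
[ 2.    1.98  4.59  1.91 -0.26]
[ 3.    3.    3.67  1.72 -0.56]
[ 4.    4.01  4.32  1.79 -0.04]
[ 5.    5.01  3.96  0.85 -0.1 ]
[ 6.    6.    4.7   1.05 -0.24]
[7.   7.02 4.38 0.98 0.04]
[ 8.    7.9   4.79  1.03 -0.02]
[ 9.    8.69  5.68  0.95 -0.51]
[10.    9.41  6.59  1.28 -0.07]
t 29.9417 gap 0.021941949864574914
```

Run:
```python
from mv import *
b=np.load("b.npy")
y,L=push(-.0288,.010,.0106,.116,b,step=.0003,stop=7.4)
move_l(np.array([*unit(-.0288,y-.002),.116]),speed=.03); 
print(favg(4)-b,tcpu(state()["ee_pos"]))
move_l(np.array([*unit(-.0288,y-.005),.116]),speed=.04)
print(favg(4)-b,tcpu(state()["ee_pos"]),state()["time"])
```

```text
[10.3   9.49  6.78  1.1  -0.45]
[10.6   9.71  7.05  0.85 -0.85]
t 30.5083 gap 0.021823287282749924
[-0.36750609 -0.83132249 -0.5246973 ] [-0.02911216  0.00937278  0.11578697]
[ 0.38076145  0.13493565 -0.34718285] [-0.02885043  0.00588093  0.1159238 ] 31.075
```

Run:
```python
from mv import *
move_l(np.array([*unit(-.0288,.006),.165]),speed=.12)
g=np.load("grasp.npy");q=down(SY+90)
move_to(np.array([.512,.261,.15]),q)
move_l(np.array([.512,.261,.117]),speed=.08);hold(.2)
s=state();print(s["time"],s["ee_pos"],s["ft_force"],s["finger_gap"])
for n in("side","top"):
    d=get_image(n);np.savez(n+"4.npz",**d);f=d["frame"]
    c=proj(d,np.array([.512,.261,.06]));x,y=np.round(c).astype(int);print(n,x,y)
    print(proj(d,s["ee_pos"]-[0,0,.053]))
    cv2.imwrite(f"pics/{n}4.png",cv2.resize(f[y-25:y+25,x-32:x+32],None,fx=12,fy=12,interpolation=cv2.INTER_CUBIC))
```

```text
33.2333 [0.51229108 0.2611757  0.11772534] [-0.46123049 -0.10075205 -0.91546951] 0.021956375275370695
side 293 164
[293.25034009 162.80540205]
top 252 209
[251.86166614 209.10388755]
```

View pics/side4.png

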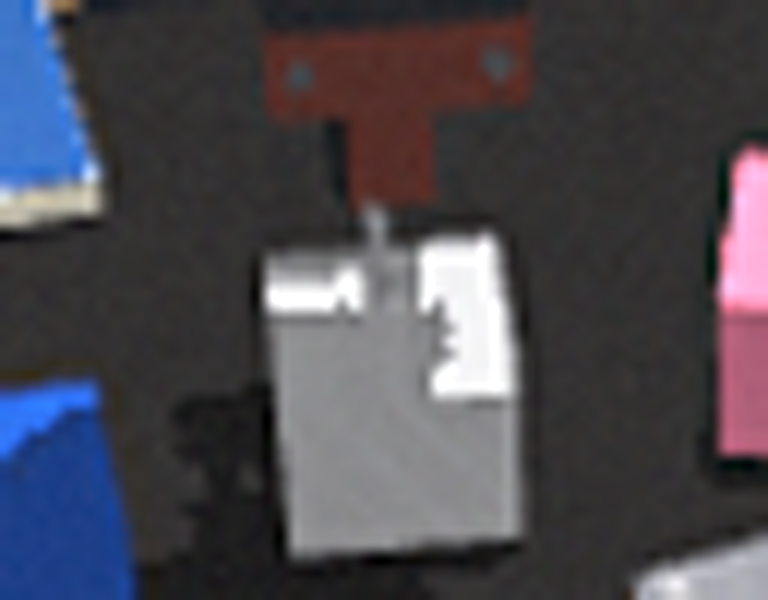

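View pics/top4.png

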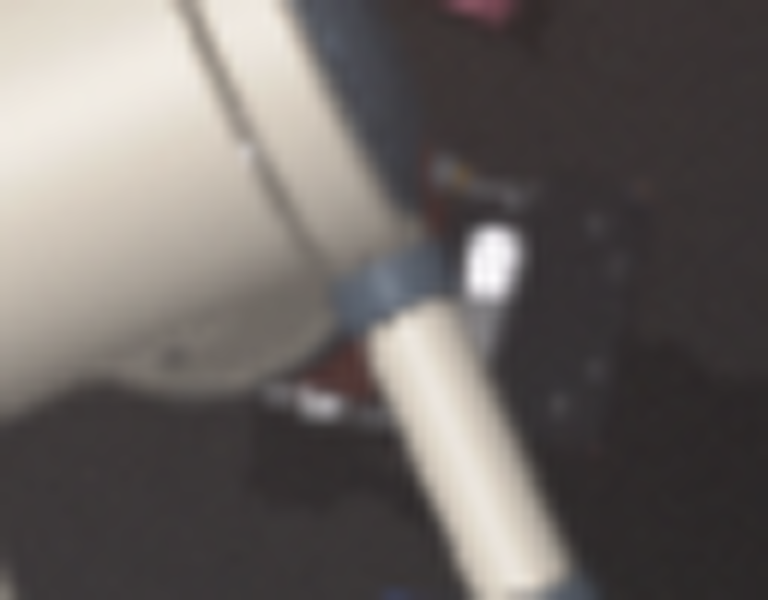

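Run:
```python
from h import *
a=np.load("side2.npz")["frame"];b=np.load("side4.npz")["frame"];o=np.load("side0.npz")["frame"]
print("hole");[print(r,a[r,284:304].min(1)) for r in range(160,172)]
print("pin");[print(r,b[r,284:304].min(1)) for r in range(153,172)]
print("orig handle");[print(r,o[r,284:304].min(1)) for r in range(150,172)]
S=np.load("side0.npz")
print(proj(S,np.array([*STAND,.055])))
for dx in(0,.0025):print(proj(S,np.array([.512+dx,.261,.055])))
```

```text
hole
160 [183 204 211 210 203 236 240 239 255 255 255 255 255 253 252 255 255 255
 160  49]
161 [255 255 255 254 253 251 249 248 247 245 243 244 243 243 243 245 246 255
 164  54]
162 [254 246 246 244 243 243 243 244 244 244 242 243 241 240 240 243 244 255
 192  72]
163 [251 245 244 243 242 243 244 245 247 247 244 244 244 242 239 242 244 252
 204  80]
164 [252 246 245 244 243 243 246 233 236 233 226 235 245 242 241 243 244 250
 248 115]
165 [252 247 244 243 243 244 245 168 133 124 114 187 243 244 239 242 243 249
 255 134]
166 [253 248 245 244 243 244 248 166 119 132 130 173 243 244 241 241 243 247
 255 139]
167 [253 249 244 244 243 243 247 212 184 202 205 226 245 243 241 242 243 246
 255 168]
168 [254 250 245 244 243 243 245 247 251 254 251 245 245 243 241 241 243 245
 255 198]
169 [255 250 245 244 243 244 242 242 244 247 245 242 243 243 242 241 243 244
 255 196]
170 [255 251 246 245 244 243 243 242 242 247 247 244 245 246 245 245 248 250
 255 205]
171 [255 255 249 249 248 247 249 245 243 249 246 243 244 242 240 241 242 242
 248 202]
pin
153 [45 46 47 51 38 27 38 44 39 41 41 39 39 50 
[... 2789 characters left out ...]
51 118]
165 [254 249 248 252 253 182  62   8  24  16  20  11   0 199 249 247 246 250
 255 139]
166 [255 250 248 255 171 139  72  16  12  10   8  17   7 218 248 245 245 248
 255 142]
167 [255 251 249 255 177 139 115  47  32  60  78  78 159 255 250 245 245 248
 255 175]
168 [255 252 249 255 172 133 146  98 100 120 141 130 255 254 245 243 245 248
 255 202]
169 [255 252 248 253 216 141 130 134 134 195 198 182 249 248 244 243 246 247
 255 200]
170 [255 253 248 250 255 213 188 192 188 255 255 254 251 249 248 248 250 252
 255 209]
171 [255 255 251 252 254 255 255 255 255 255 250 248 247 244 243 244 244 244
 252 207]
[293.3455002  165.00224389]
[293.3019914  165.11480208]
[294.02748246 164.95389467]
```

Run:
```python
from mv import *
p=np.array([.512,.261])+.0027*np.array([.979,-.203])
move_l(np.array([*p,.117]),speed=.05);hold(.1)
d=get_image("side");f=d["frame"];[print(r,f[r,286:300].min(1)) for r in range(155,160)]
b=favg(5);z=.117
while z>.0655:
    z-=.004 if z>.074 else .001
    move_l(np.array([*p,z]),speed=.05)
    f=favg(2)-b
    if f[2]>2.5 or np.hypot(*f[:2])>4: print("contact");break
s=state();print(z,s["ee_pos"],f,s["time"])
```

```text
155 [48 47 48 39 31 32 42 45 42 41 37 39 48 47]
156 [48 47 49 50 47 41 94 87 52 43 43 43 45 46]
157 [ 46  47  46  48  47  43 131 116  59  41  45  40  36  38]
158 [ 43  41  40  40  40  34 100 108  56  41  42  84  88  89]
159 [ 62  62  59  70  72  70 104 112  89  91  82 192 207 206]
contact
0.06499999999999996 [0.51467619 0.26046578 0.06591897] [-3.38805717 -1.04389447  7.07915375] 38.8417
```

Run:
```python
from mv import *
move_l(state()["ee_pos"]*[1,1,0]+[0,0,.066],speed=.02)
gripper_open();s=state();print(s["ee_pos"],s["finger_gap"],s["ft_force"])
p=s["ee_pos"].copy();p[2]=.2
move_l(p,speed=.15)
move_to(np.array([.40,.42,.25]),down(90))
hold(.2)
for n in("side","top"):
    d=get_image(n);np.savez(n+"5.npz",**d);f=d["frame"]
    c=proj(d,np.array([.512,.261,.07]));x,y=np.round(c).astype(int);print(n,x,y)
    cv2.imwrite(f"pics/{n}5.png",cv2.resize(f[y-25:y+25,x-32:x+32],None,fx=12,fy=12,interpolation=cv2.INTER_CUBIC))
    cv2.imwrite(f"pics/{n}5f.png",f)
print(state()["time"])
f=np.load("side5.npz")["frame"];[print(r,f[r,284:304].min(1)) for r in range(150,170)]
```

```text
[0.51468133 0.26046172 0.0660193 ] 0.08789518817520563 [-0.20331015  0.53544146 -0.59324501]
side 293 162
top 252 209
42.3583
150 [49 51 49 48 46 44 35 32 28 52 59 43 43 51 52 52 50 48 48 47]
151 [ 49  48  45  47  42  53 144 150 143 159 173 110  53  45  51  51  51  47
  51  51]
152 [ 45  51  49  51  43  66 249 252 247 247 255 181  73  47  51  51  54  51
  48  49]
153 [ 47  45  50  48  42  27 241 242 236 240 251 173  70  43  49  48  50  54
  49  52]
154 [ 49  47  50  48  49  11 220 237 236 231 238 162  60  43  48  52  50  51
  49  52]
155 [ 51  47  49  48  48  17 125 164 166 140 114 105  50  47  48  50  49  52
  50  49]
156 [48 48 47 52 51 30 28 24 15 10 11  8 24 45 47 48 50 49 49 48]
157 [50 46 49 45 49 35 21 17 17 19 22 18 30 42 39 38 37 40 41 50]
158 [ 39  39  37  39  37  28  20  20  23  23  25  19  19  91  94  90  88 128
  68  40]
159 [ 55  85  93  89  96  92  37  18  23  22  21  14  33 202 214 212 211 253
 131  42]
160 [188 208 212 214 220 172  70   6  24  25  21  10  59 255 255 255 255 255
 162  50]
161 [255 255 255 255 255 211  74   8  22  17  18   8  59 255 253 248 248 255
 168  56]
162 [255 248 248 249 255 240 100   5  17  22  23  11  57 255 251 245 247 255
 194  74]
163 [254 248 246 247 253 252 111   6  18  23  18   7  59 255 250 245 247 255
 209  83]
164 [254 248 246 247 255 255 125   6  20  23  22   9  46 255 251 245 246 252
 252 117]
165 [253 249 247 251 249 173  60  11  21  19  17  12   0 255 251 244 246 249
 255 140]
166 [255 249 248 255 171 136  78  15   8  12  21  13  48 255 249 244 245 248
 255 144]
167 [255 251 249 255 175 136 113  83  83  83  85  70 184 253 247 244 245 248
 255 172]
168 [255 252 249 255 173 132 138 144 146 148 139 183 255 251 245 243 245 247
 255 203]
169 [255 252 248 253 215 135 183 141 183 198 191 250 253 247 244 242 246 247
 255 199]
```

View pics/side5.png

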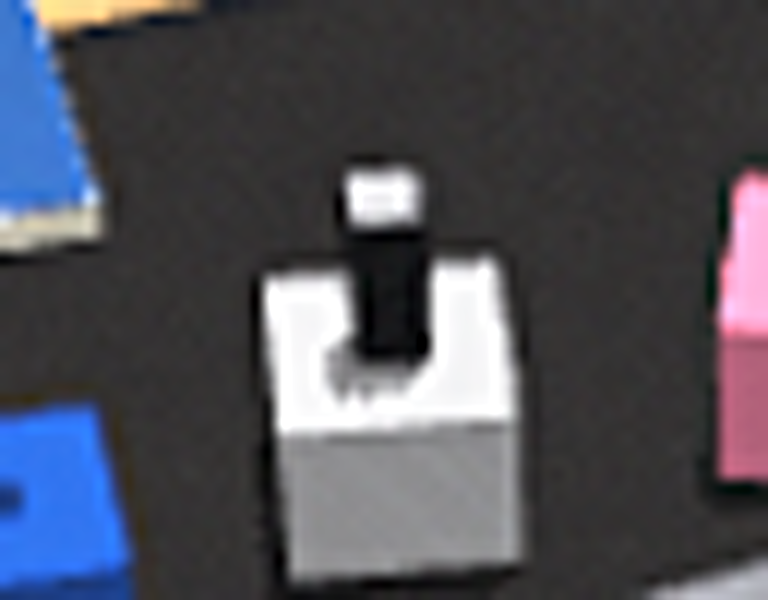

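View pics/top5f.png

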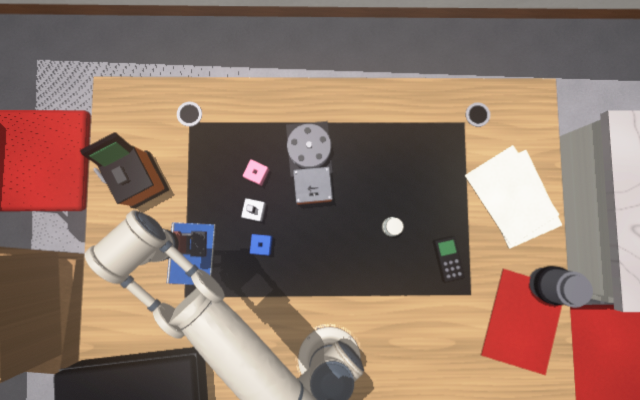

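View pics/top5.png

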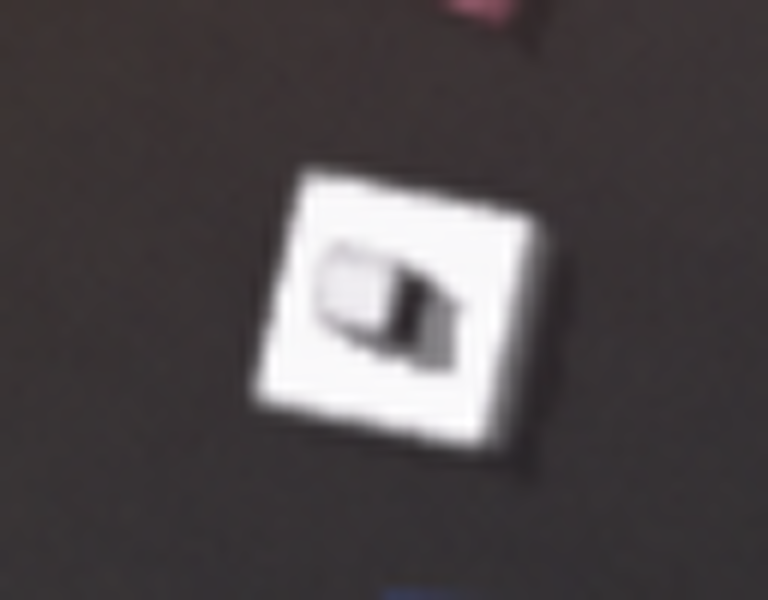

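Run:
```python
from h import *
for n in("side","top"):
    d=np.load(n+"5.npz")
    print(n,[proj(d,np.array([*STAND,z])) for z in(.055,.105)])
S=np.load("side5.npz");T=np.load("top5.npz")
def c(d,roi,lo):
    x0,y0,x1,y1=roi;g=d["frame"][y0:y1,x0:x1].min(2).astype(float);return g
# handle top triangulated: same method for the original and now
cv=lambda p,o:(np.array(p)+.5)/12-.5+np.array(o)
print(tri(T,cv((352,287),(220,184)),S,cv((383,200),(261,137))))
```

```text
side [array([293.3455002 , 165.00224389]), array([292.71159477, 153.17047431])]
top [array([252.23489755, 209.29628808]), array([249.74367982, 208.26392676])]
(array([0.51385077, 0.26523064, 0.10173309]), np.float64(0.0027541741699002374))
```

Run:
```python
from bench import *
s=state();print(s["time"],s["ft_force"],s["ee_pos"])
print(job_done())
```

```text
42.3583 [ 0.58857918  0.52101911 -0.75175487] [0.40081823 0.41906664 0.24961647]
the job is handed in; nothing more can be done
None
```

I tightened the brake until it bit, put the tool back upright in the aluminium stand, and handed the job in at 42.4 s. `job_done()` gives no verdict, so what follows is from my own measurements.

- **Pushing:** I took the tool from the aluminium stand and put the pin down through the slot without touching the plate. I then pushed the wheel along the arrow in three strokes. The wheel turned freely at about 4 N, and the push began to stiffen late in the third stroke. I stopped at 7.05 N, which by the given stiffness is a shoe press of roughly 0.045–0.05 rad. Peak push was about 7 N, well under the 25 N limit.
- **Last checks:** The final pictures show the tool upright, with its handle down on the block. It sits within about 3 mm of the hole's middle. The gripper was clear of everything, and the bystanders look unmoved.
- **What disagreed:** The pin hung about 3 mm to one side of where the grasp pose predicted. I corrected for this from the side camera at both the slot and the stand.
- **Less certain:** I could not check the shoe's press after letting go; it rests on the push force alone. My final two-view fix of the handle top was 3–4 mm off in y and height (rays 2.8 mm apart). I trusted the direct picture comparison instead.

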